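# Clamp the block in the raclette stand and hold the hood up clear of it

## Task

Get the cheese block on the raclette stand ready for me to scrape: first wind the crank clockwise until the sprung jaw holds the block snugly against the fixed jaw, with its springs clearly loaded but without crushing the cheese. Then squeeze the release paddle on the hood's grip, pull the hood straight up past its first catch to the second stop at the top, and finish while holding it there, release still squeezed: the top has no catch and the hood drops if you let go. Leave everything else on the counter where it is.

Things in the scene. Friction and masses are not known exactly. Their poses are not given: they have to be found in the camera images.
- raclette_stand: fixed tabletop raclette stand: dark board 200 x 270 mm (x, y), steel tray 59 mm up with the block on it, nut bracket at y = -106 to -124 mm, 105 mm high. Origin: on the counter under the tray's middle; z up, x away from the robot, y along the clamp screw from the crank end (right) to the telescoping mast (left). The offsets of the other entries are in this frame.
- cheese_block: loose pale cheese block lying on the tray between the jaws with a gap on both sides: 125 mm along the jaws, 72 mm across them (along the stand's y), 48 mm high. Origin: centre of its underside.
- jaw_face: moving jaw: upright plate 116 mm long, top 105 mm up. Origin: middle of its gripping face, which looks to +y; at y = -52.7 mm with the crank at 0. Springs (1.5 N per mm) join it to the screw: once the block touches both jaws (y about -32 mm) it stands still and more cranking loads them; at 12 mm they go solid. Snug: 5 to 8 mm of spring travel.
- crank (a joint): crank angle, rad. 0: handle straight up. Grows (closing) clockwise as seen from the crank end: from the top the handle goes away from the robot, then down. Starts between 0 and 1.8; several turns possible. Each rad drives screw, crank and jaw together 3.18 mm along +y. Friction 0.12 N m: it stays where it is left.
- crank_axis (a point): centre of the crank's hub, on the screw axis, 90 mm above the counter; it moves along +y with the screw.
- crank_grip (a point): middle of the crank's turned wooden handle: a spinning sleeve, 17 mm diameter, 56 mm long, lying parallel to the screw (along y), 34 mm from the screw axis and 39.5 mm out (-y) from crank_axis; the crank arm ends 28 mm from this point, the rest is free on all sides.
- hood: steel hood over the block (140 x 64 mm, top 158 mm up when lowered) with its head and grip: one piece, 0.4 to 0.7 kg, sliding straight up on the mast. Origin: centre of the squeeze zone of its upright black grip, 192 mm up when lowered, 292 mm at the second stop. The grip is 60 mm long (y), 20 mm thick (x), its top 22 mm above this point and its foot 29 mm below.
- release (a joint): press travel, m, of the release: a plain metal paddle 40 x 28 mm (y, z) on the grip's near (-x) face at the hood origin's height. 0 out, 0.006 fully in (towards +x, 7 N); springs out by itself. Grip and paddle together measure 29 mm across (x), 23 mm when squeezed. The catch is free from 0.005.
- pink_wedge: pink-rinded cheese wedge, 105 x 92 x 46 mm, at the counter's near edge to the left (leave alone)
- small_tomme: small brown round cheese, 86 mm wide, 59 mm high, right of the stand (leave alone)
- spatula: flat wooden spatula, 300 x 52 x 9 mm, near edge on the right (leave alone)
- tongs: small serving tongs, 164 mm long, 18 mm high, near edge on the left (leave alone)
- card: price card in a beech foot, 104 mm wide, 76 mm high, behind the stand (leave alone)
- fixed_jaw (a point): middle of the fixed jaw's inner face, at y = +40 mm, 82 mm up; the jaw is a plain upright plate 120 mm long along x, top 105 mm up.
- mast_collar (a point): top of the mast's fixed tube, 142 mm up. The hood's inner tube slides in it. While the release is out a hidden pin catches the hood when lowered and at the first stop, 50 mm up; the second stop, 100 mm up, is the end of travel and has no catch.

How it is judged:
By the outcome, as a careful person would: the job done as asked, in the order asked, and still so for the second after the job is handed in, while the arm keeps its last pose, push and grip.
It also fails if it takes over 54 s, if anything falls off the work surface, if the arm or the gripper's body presses on something with over 40 N, if the wrist force passes 120 N, or if a joint passes its speed limit or range.

## Robot

A 7-joint arm with a two-finger parallel gripper is mounted at the origin on a cart in front of the work surface, level with it; the furniture and walls round the work are solid. World frame = base frame: x ahead of the robot, y to its left, z up, the work surface at z = 0. Lengths are in m, angles in rad, forces in N, time in s.
With the tool pointing down it reaches from about 0.4 to 0.875 m from the base axis. Payload 19.3 kg.
Tool frame: the origin (TCP) lies at the very end of the fingers, on their centre line; the grasp point (between the pads) lies 19 mm behind it; z points along the fingers, y is the direction in which the jaws open and shut (so a half turn about z gives the same grasp; the last joint's range is limited). The gripper opens to 85 mm and grips with 20 to 120 N. Pads are 22 mm wide; open, the fingers measure 114 mm over their backs; the gripper's body (76 mm by 85 mm) begins 54 mm behind the grasp point. The pads swing forward as they close: fully open they stand 13 mm farther back than shut.
Start: joints at [-1.251, 0.521, -0.036, 1.599, 0.021, 1.021, -0.113], TCP at [0.238, 0.578, 0.231] pointing down, gripper open.
Joint ranges: [-2.91, 2.91], [-0.3, 2.13], [-1.5, 1.42], [0.17, 2.43], [-1.26, 4.41], [0.16, 1.93], [-2.52, 2.52]. Speed limits (rad/s): [1.89, 1.89, 2.39, 2.39, 3.01, 3.01, 3.01].

## Interface

Orientations are given as [roll, pitch, yaw] about the fixed x, y, z axes, in that order (R = Rz(yaw) Ry(pitch) Rx(roll)).
In Python, from workcell import telemetry, imaging, ticket gives the robot as it stands.
- The arm moves only by the tool carry_out, never from a script. Its argument "series" is a list of rows, each a list of 7 numbers: the shift along the tool's x, y, z in m, then the turn, a rotation vector about the tool's x, y, z in rad, then the closure in counts, from 0 (fully open) to 255 (shut). In form: [[tx, ty, tz, ax, ay, az, jaw], ...]. A call has 1 to 10 rows; each row is the pose to reach, as a shift and turn from the pose commanded when the call began, along the tool's axes at that moment; what a row does not reach only later rows make up. A row lasts 1/8 s, in which the tool goes at most 62.5 mm and 10.7 degrees, less where a joint would pass 70% of its speed; a pose out of reach is approached as far as the arm can. A call with a gripper value outside its range is refused whole. The fingers move at their own pace and stop on an object; "force" is the grip in N (left out, the last holds). Time passes only in rows, so rows that repeat a pose let the fingers close. It gives the time, the measured TCP pose, the force and the opening at its end, in the units of the state.
- telemetry.observe(): the state, without advancing time (a new reading comes with each control period).
- imaging.grab_frame(name): name is "scene" or "top" or "wrist"; returns (picture, depth): 384x512x3 uint8, blue, green, red; 384x512 float32, m along the optical axis (not along the pixel's ray), 0 where there is no reading.
- imaging.camera_info(name): a dict with "mtx" (3x3 intrinsics, pixels), "extrinsics" (4x4, takes a point from camera to world coordinates); the wrist camera has in their place "hand_eye" (4x4, takes a point from camera to tool coordinates, whose origin is the TCP and whose axes are the flange's). Camera axes: x right, y down, z forward; pixel columns grow to the right and rows downward; lengths in m; the calibration is good to about 2 mm. A picture is of the moment at which its call begins: read the wrist's pose just before it. camera_info takes no time and is no camera call.
- ticket.job_done(): hands the job in, once; it reports no verdict.
The state is a dict: "clock": time; "qpos": joint angles; "qd": joint speeds; "joint_efforts": joint torques, N m; "position": TCP position; "tool_rot": TCP orientation; "force": force on the tool from outside, world axes, zero at the start; "moment": the same for the moment, N m; "grip_width": finger opening in m.
Only numpy, scipy, OpenCV 4.12 (cv2) and the standard library are available. Lean on these libraries where they do the work, as an engineer would, in place of code of your own. Each camera call takes 0.05 s, during which the arm holds its last target.

## Working session

There is one attempt and no reset: what is moved stays moved. The work goes in short steps, Python scripts to look and compute and a tool call to move; the robot and the scene stay as the last step left them, time stands still between calls to the robot, and variables do not carry over. Pictures are saved under pics/ and viewed, and the job is handed in when it is done.

Besides the shell and the picture viewer there is one more tool, called after "Request:" as a command line: name --pt "numbers of a row" for each row, then --argument value for the rest. carry_out: Moves the arm, as the interface text tells. Its arguments: {"type":"object","properties":{"series":{"type":"array"},"force":{"type":"number"}},"required":["series"]}

```bash
ls -la; mkdir -p pics; cat > h.py <<'E'
import numpy as np, cv2
from workcell import telemetry, imaging, ticket
from scipy.spatial.transform import Rotation as R
def rpy(v): return R.from_euler('xyz',v).as_matrix()
def snap(n,fn):
    s=telemetry.observe(); p,d=imaging.grab_frame(n); cv2.imwrite('pics/'+fn+'.png',p); np.savez('pics/'+fn+'.npz',p=p,d=d,pos=s['position'],rot=s['tool_rot']); return p,d,s
def T(n,pos=None,rot=None):
    c=imaging.camera_info(n)
    if n!='wrist': return np.array(c['mtx']),np.array(c['extrinsics'])
    M=np.eye(4); M[:3,:3]=rpy(rot); M[:3,3]=pos
    return np.array(c['mtx']),M@np.array(c['hand_eye'])
def pt(u,v,z,K,E):
    return (E@np.r_[np.linalg.inv(K)@[u,v,1]*z,1])[:3]
def ray_plane(u,v,K,E,h,ax=2):
    d=E[:3,:3]@(np.linalg.inv(K)@[u,v,1]); o=E[:3,3]; return o+d*(h-o[ax])/d[ax]
def proj(P,K,E):
    q=np.linalg.inv(E)@np.r_[P,1]; q=K@q[:3]; return q[:2]/q[2]
E
python3 - <<'E'
from h import *
s=telemetry.observe()
for k,v in s.items(): print(k,np.round(v,4))
for n in ('scene','top','wrist'):
    snap(n,n+'0'); c=imaging.camera_info(n); print(n,{k:np.round(v,3).tolist() for k,v in c.items() if hasattr(v,'__len__')})
E
```

```text
total 12
drwxr-xr-x  3 agent agent 4096 Dec  7 01:00 .
drwxr-xr-x 23 root  root  4096 Dec  7 01:00 ..
drwxr-xr-x  2 agent agent 4096 Dec  7 01:00 pics
clock 0.0
qpos [-1.2512  0.522  -0.0363  1.6     0.0212  1.0211 -0.1128]
qd [-0.0006  0.0006 -0.0002  0.0015  0.0004  0.001  -0.0001]
joint_efforts [ 1.00000e-03 -9.27122e+01  1.98080e+00 -3.69934e+01  1.80000e-02
  8.40000e-03 -0.00000e+00]
position [0.2374 0.5778 0.2307]
tool_rot [-3.1404e+00  1.0000e-04  2.7518e+00]
force [-8.030e-02  7.317e-01  1.000e-04]
moment [-0.0012 -0.0321 -0.004 ]
grip_width 0.0857
scene {'mtx': [[426.084, 0.0, 253.904], [0.0, 426.084, 197.433], [0.0, 0.0, 1.0]], 'extrinsics': [[0.88, -0.319, 0.353, -0.028], [-0.475, -0.596, 0.647, -1.094], [0.004, -0.737, -0.676, 1.26], [0.0, 0.0, 0.0, 1.0]]}
top {'mtx': [[481.569, 0.0, 258.518], [0.0, 481.569, 188.153], [0.0, 0.0, 1.0]], 'extrinsics': [[-0.022, -0.986, 0.164, 0.282], [-1.0, 0.024, 0.011, -0.033], [-0.015, -0.163, -0.986, 1.772], [0.0, 0.0, 0.0, 1.0]]}
wrist {'mtx': [[309.899, 0.0, 255.381], [0.0, 309.899, 194.928], [0.0, 0.0, 1.0]], 'hand_eye': [[-0.002, -0.948, -0.32, 0.082], [1.0, -0.002, -0.001, -0.0], [0.0, -0.32, 0.948, -0.142], [0.0, 0.0, 0.0, 1.0]]}
```

View pics/scene0.png

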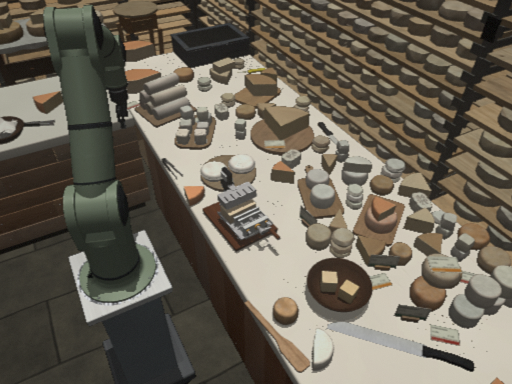

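View pics/top0.png

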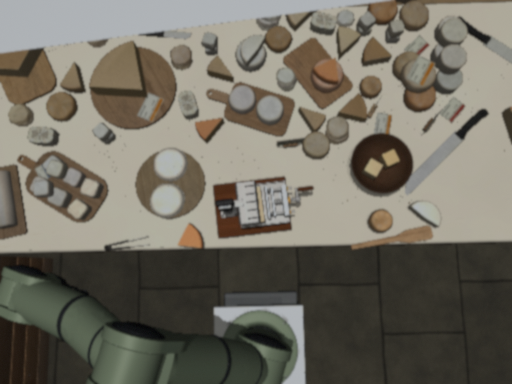

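View pics/wrist0.png

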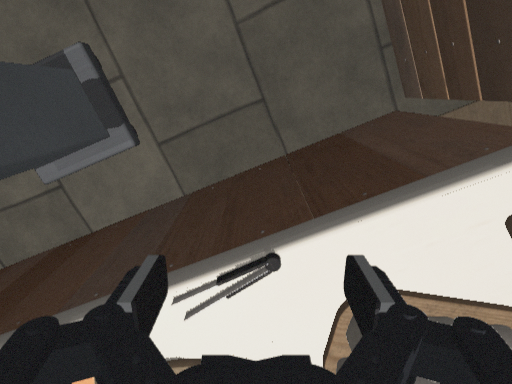

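The stand shows at top-view pixel (253,206) and scene pixel (243,213). I'll enlarge both crops.

```bash
python3 - <<'E'
from h import *
a=cv2.imread('pics/top0.png')[165:245,200:325]; b=cv2.imread('pics/scene0.png')[160:260,190:300]
cv2.imwrite('pics/top0z.png',cv2.resize(a,None,fx=6.4,fy=6.4,interpolation=cv2.INTER_CUBIC))
cv2.imwrite('pics/scene0z.png',cv2.resize(b,None,fx=6,fy=6,interpolation=cv2.INTER_CUBIC))
K,E=T('top')
d=np.load('pics/top0.npz')['d']
for u,v in [(214,182),(288,178),(216,236),(292,232),(253,206),(300,195),(227,203),(265,205)]:
    print(u,v,np.round(ray_plane(u,v,K,E,0.02),3), d[v,u], np.round(pt(u,v,d[v,u],K,E),3))
E
```

```text
214 182 [0.6   0.151 0.02 ] 1.7969462 [0.603 0.152 0.006]
288 178 [ 0.609 -0.123  0.02 ] 1.801337 [ 0.612 -0.124  0.   ]
216 236 [0.401 0.145 0.02 ] 1.7732109 [ 0.402  0.147 -0.003]
292 232 [ 0.409 -0.131  0.02 ] 1.7636589 [ 0.41  -0.132  0.005]
253 206 [0.507 0.008 0.02 ] 1.6205913 [0.489 0.005 0.164]
300 195 [ 0.544 -0.165  0.02 ] 1.7921282 [ 0.547 -0.167 -0.002]
227 203 [0.521 0.104 0.02 ] 1.568986 [0.494 0.088 0.218]
265 205 [ 0.51  -0.036  0.02 ] 1.7238367 [ 0.505 -0.036  0.062]
```

View pics/top0z.png

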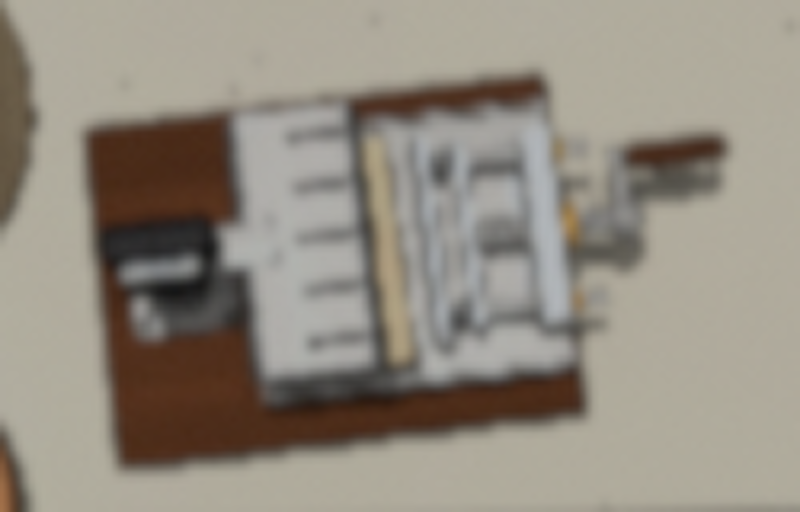

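View pics/scene0z.png

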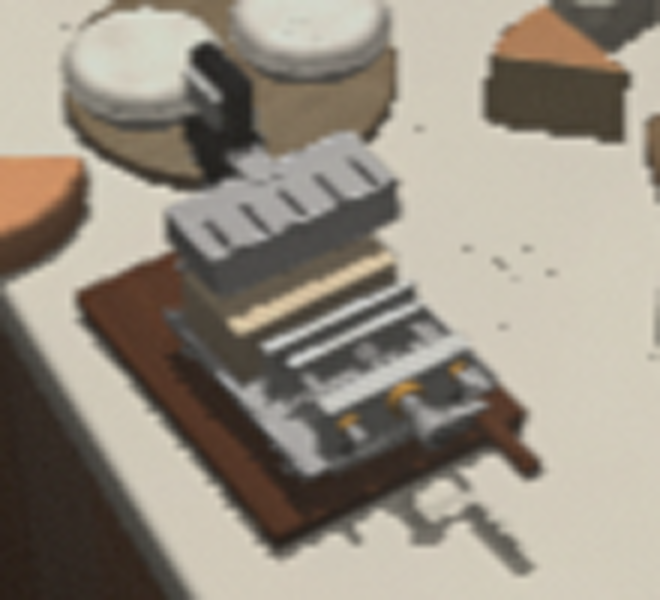

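```bash
python3 - <<'E'
from h import *
K,E=T('top')
C=[(213.3,185.3),(285.2,177.2),(291.4,229),(218.4,237.7)]
P=np.array([ray_plane(u,v,K,E,0.015) for u,v in C]);print(P.round(3),P.mean(0).round(3))
for i in range(4):
    e=P[(i+1)%4]-P[i]; print(np.linalg.norm(e).round(3),np.degrees(np.arctan2(e[1],e[0])).round(1))
# rows for target pose
s=telemetry.observe(); R0=rpy(s['tool_rot']);p0=np.array(s['position'])
for tgt,yaw in (((0.46,-0.05,0.42),np.pi/2-0.09),):
    Rt=rpy([np.pi,0,yaw]); print('shift',(R0.T@(np.array(tgt)-p0)).round(4),'turn',R.from_matrix(R0.T@Rt).as_rotvec().round(4))
E
```

```text
[[ 0.589  0.154  0.015]
 [ 0.613 -0.113  0.015]
 [ 0.42  -0.13   0.015]
 [ 0.395  0.137  0.015]] [0.504 0.012 0.015]
0.268 -84.9
0.193 -175.1
0.268 95.5
0.195 5.1
shift [-0.4445 -0.4964 -0.1887] turn [-7.000e-04  6.000e-04  1.271e+00]
```

```bash
cat >> h.py <<'E'
# stand frame estimate (updated later)
SO=np.array([0.504,0.012,0.0]); SY=0.090
def stand(p,SO=SO,SY=SY): return SO+rpy([0,0,SY])@np.array(p)
def rel(tgt,Rt,p0=None,R0=None):
    s=telemetry.observe()
    if p0 is None: p0=np.array(s['position']); R0=rpy(s['tool_rot'])
    return np.r_[R0.T@(np.array(tgt)-p0),R.from_matrix(R0.T@Rt).as_rotvec()]
E
python3 - <<'E'
from h import *
np.set_printoptions(suppress=True)
v=rel(stand([0,-.02,.40]),rpy([np.pi,0,np.pi/2+SY]))
for f in (1/14*np.arange(1,15)): print((v*f).round(3).tolist())
E
```

```text
[-0.034, -0.031, -0.012, -0.0, 0.0, 0.078]
[-0.067, -0.063, -0.024, -0.0, 0.0, 0.156]
[-0.101, -0.094, -0.036, -0.0, 0.0, 0.234]
[-0.135, -0.126, -0.048, -0.0, 0.0, 0.312]
[-0.168, -0.157, -0.06, -0.0, 0.0, 0.39]
[-0.202, -0.189, -0.072, -0.0, 0.0, 0.468]
[-0.235, -0.22, -0.084, -0.0, 0.0, 0.545]
[-0.269, -0.251, -0.096, -0.0, 0.0, 0.623]
[-0.303, -0.283, -0.108, -0.0, 0.0, 0.701]
[-0.336, -0.314, -0.121, -0.001, 0.0, 0.779]
[-0.37, -0.346, -0.133, -0.001, 0.0, 0.857]
[-0.404, -0.377, -0.145, -0.001, 0.0, 0.935]
[-0.437, -0.409, -0.157, -0.001, 0.0, 1.013]
[-0.471, -0.44, -0.169, -0.001, 0.001, 1.091]
```

Request:
carry_out --pt "-0.034 -0.031 -0.04 0 0 0.08 0" --pt "-0.067 -0.063 -0.08 0 0 0.156 0" --pt "-0.101 -0.094 -0.12 0 0 0.234 0" --pt "-0.135 -0.126 -0.15 0 0 0.312 0" --pt "-0.168 -0.157 -0.169 0 0 0.39 0" --pt "-0.202 -0.189 -0.169 0 0 0.468 0" --pt "-0.235 -0.22 -0.169 0 0 0.545 0" --pt "-0.269 -0.251 -0.169 0 0 0.623 0" --pt "-0.303 -0.283 -0.169 0 0 0.701 0" --pt "-0.336 -0.314 -0.169 0 0 0.779 0"

```text
clock: 1.4
position: [0.4293, 0.1584, 0.4003]
tool_rot: [3.141, -0.0, 1.97]
force: [0.1, 0.4, -0.2]
grip_width: 0.0852
```

Request:
carry_out --pt "-0.026 -0.039 0 0 0 0.078 0" --pt "-0.051 -0.078 0 0 0 0.156 0" --pt "-0.077 -0.117 0 0 0 0.234 0" --pt "-0.102 -0.155 0 0 0 0.312 0" --pt "-0.102 -0.155 0 0 0 0.312 0"

```text
clock: 2.02
position: [0.325, 0.0035, 0.4006]
tool_rot: [3.14, -0.002, 1.657]
force: [-0.3, 0.2, 0.0]
grip_width: 0.0849
```

```bash
python3 - <<'E'
from h import *
p,d,s=snap('wrist','w1')
for k in('clock','qpos','position','tool_rot'):print(k,np.round(s[k],4))
cv2.imwrite('pics/w1z.png',cv2.resize(p,None,fx=1.5,fy=1.5,interpolation=cv2.INTER_CUBIC))
E
```

```text
clock 2.025
qpos [-0.6858 -0.2129  0.3997  2.0243  0.0837  1.3133 -0.2294]
position [0.325  0.0035 0.4006]
tool_rot [ 3.1404e+00 -1.7000e-03  1.6568e+00]
```

View pics/w1z.png

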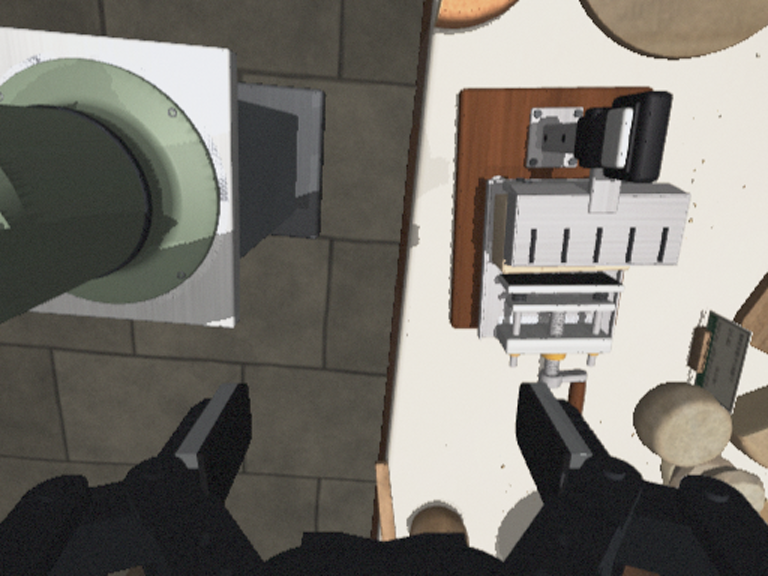

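The picture shows the stand at right: hood grip (640,135), hood (595,230) and crank (565,380), with a finger covering the handle. My second call used stale axes, so the tool is 0.18 m short in x; I'll correct that now.

```bash
python3 - <<'E'
from h import *
np.set_printoptions(suppress=True)
print(rel(stand([0.0,-.06,.38]),rpy([np.pi,0,np.pi/2+SY])).round(4))
E
```

```text
[-0.0687  0.1782  0.0207  0.0012 -0.0013 -0.0013]
```

Request:
carry_out --pt "-0.017 0.045 0.005 0 0 0 0" --pt "-0.035 0.09 0.01 0 0 0 0" --pt "-0.052 0.135 0.015 0 0 0 0" --pt "-0.07 0.178 0.02 0 0 0 0" --pt "-0.07 0.178 0.02 0 0 0 0"

```text
clock: 2.7
position: [0.5119, -0.0482, 0.3782]
tool_rot: [-3.138, 0.003, 1.661]
force: [-1.0, -0.8, -0.1]
grip_width: 0.0853
```

```bash
python3 - <<'E'
from h import *
p,d,s=snap('wrist','w2')
for k in('clock','qpos','position','tool_rot'):print(k,np.round(s[k],4))
cv2.imwrite('pics/w2z.png',cv2.resize(p,None,fx=1.5,fy=1.5,interpolation=cv2.INTER_CUBIC))
E
```

```text
clock 2.7
qpos [-0.5361  0.2458  0.6454  1.6996 -0.1511  1.2504  0.2335]
position [ 0.5119 -0.0482  0.3782]
tool_rot [-3.1382e+00  3.0000e-03  1.6613e+00]
```

View pics/w2z.png

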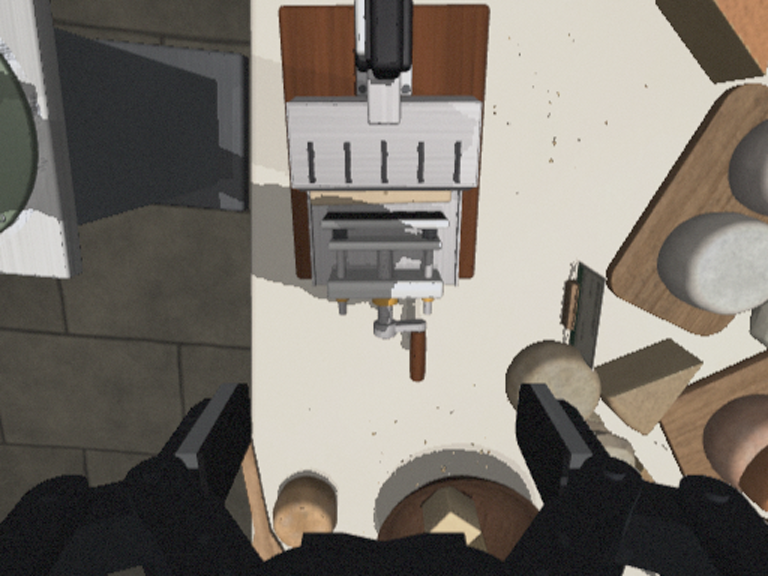

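The view is clear: handle at (417,358) pointing away from the robot, hub (383,329), hood top centre (385,143), grip (390,35). Now I'll measure them with masks and depth.

```bash
python3 - <<'E'
from h import *
np.set_printoptions(suppress=True,precision=4)
z=np.load('pics/w2.npz');p,d=z['p'],z['d'];K,E=T('wrist',z['pos'],z['rot'])
hsv=cv2.cvtColor(p,cv2.COLOR_BGR2HSV)
vv,uu=np.mgrid[0:384,0:512]
P=np.stack([(uu-K[0,2])/K[0,0]*d,(vv-K[1,2])/K[1,1]*d,d],-1)@E[:3,:3].T+E[:3,3]
np.save('pics/w2P.npy',P)
# handle
m=np.zeros(d.shape,np.uint8); m[215:260,268:292]=1
b=(hsv[...,1]>110)&(hsv[...,0]<15)&(m>0)&(d>0); 
print('handle px',b.sum(), uu[b].min(),uu[b].max(),vv[b].min(),vv[b].max())
rect=cv2.minAreaRect(np.c_[uu[b],vv[b]].astype(np.float32));print(rect)
Q=P[b];print('z pct',np.percentile(Q[:,2],[5,25,50,75,95]),'mean',Q.mean(0))
# stand coords
def S(q): return (np.asarray(q)-SO)@rpy([0,0,SY])
s=S(Q); print('stand x',np.percentile(s[:,0],[2,50,98]),'y',np.percentile(s[:,1],[2,50,98]))
# board: brown
bb=(hsv[...,1]>110)&(hsv[...,0]<15)&(uu<330)&(uu>180)&(vv<190)&(P[...,2]>0.0)&(P[...,2]<0.04)
s=S(P[bb]); print('board z',np.median(P[bb][:,2]),'x',np.percentile(s[:,0],[.5,99.5]),'y',np.percentile(s[:,1],[.5,99.5]))
# hood top
hb=(abs(P[...,2]-.158)<.008)&(uu<330)&(uu>185)&(vv>60)
s=S(P[hb]); print('hood z',np.median(P[hb][:,2]),'x',np.percentile(s[:,0],[1,99]),'y',np.percentile(s[:,1],[1,99]))
r=cv2.minAreaRect(P[hb][:,:2].astype(np.float32));print('rect',r)
# grip top
gb=(P[...,2]>.19)&(P[...,2]<.24)&(uu>200)&(uu<300)&(vv<70)
s=S(P[gb]); print('grip z',np.percentile(P[gb][:,2],[50,98]),'x',np.percentile(s[:,0],[1,99]),'y',np.percentile(s[:,1],[1,99]),gb.sum())
# jaw tops etc near 0.105
jb=(abs(P[...,2]-.105)<.006)&(uu<310)&(uu>195)&(vv>120)&(vv<210)
s=S(P[jb]); print('jaw/bracket'); h,e=np.histogram(s[:,1],bins=np.arange(-.14,0.0,.004)); print(list(zip(e.round(3),h)))
for name,(u,v) in dict(hub=(255,219),arm_end=(278,217),hubtop=(256,205)).items(): print(name,P[v,u],S(P[v,u]))
E
```

```text
handle px 278 274 282 222 253
((278.0, 237.5), (31.0, 8.0), 90.0)
z pct [0.0893 0.0912 0.0923 0.093  0.0939] mean [ 0.557  -0.1761  0.092 ]
stand x [0.0297 0.0358 0.0424] y [-0.2179 -0.1918 -0.1677]
board z 0.023502257797602732 x [-0.0959  0.0996] y [-0.1248  0.1353]
hood z 0.1576855221412819 x [-0.0675  0.0721] y [-0.0158  0.0477]
rect ((0.5047270059585571, 0.02892986871302128), (0.1431005597114563, 0.06819462031126022), 5.654124736785889)
grip z [0.2123 0.2148] x [-0.0146  0.0133] y [0.0584 0.0957] 1458
jaw/bracket
[(np.float64(-0.14), np.int64(0)), (np.float64(-0.136), np.int64(9)), (np.float64(-0.132), np.int64(34)), (np.float64(-0.128), np.int64(75)), (np.float64(-0.124), np.int64(170)), (np.float64(-0.12), np.int64(213)), (np.float64(-0.116), np.int64(221)), (np.float64(-0.112), np.int64(240)), (np.float64(-0.108), np.int64(79)), (np.float64(-0.104), np.int64(0)), (np.float64(-0.1), np.int64(0)), (np.float64(-0.096), np.int64(0)), (np.float64(-0.092), np.int64(0)), (np.float64(-0.088), np.int64(0)), (np.float64(-0.084), np.int64(0)), (np.float64(-0.08), np.int64(88)), (np.float64(-0.076), np.int64(212)), (np.float64(-0.072), np.int64(163)), (np.float64(-0.068), np.int64(0)), (np.float64(-0.064), np.int64(0)), (np.float64(-0.06), np.int64(85)), (np.float64(-0.056), np.int64(255)), (np.float64(-0.052), np.int64(255)), (np.float64(-0.048), np.int64(0)), (np.float64(-0.044), np.int64(0)), (np.float64(-0.04), np.int64(13)), (np.float64(-0.036), np.int64(233)), (np.float64(-0.032), np.int64(282)), (np.float64(-0.028), np.int64(281)), (np.float64(-0.024), np.int64(0)), (np.float64(-0.02), np.int64(0)), (np.float64(-0.016), np.int64(0)), (np.float64(-0.012), np.int64(0)), (np.float64(-0.008), np.int64(0))]
hub [ 0.5191 -0.1462  0.0995] [ 0.0009 -0.1589  0.0995]
arm_end [ 0.5531 -0.1421  0.0944] [ 0.0351 -0.1579  0.0944]
hubtop [ 0.5187 -0.125   0.097 ] [ 0.0023 -0.1378  0.097 ]
```

```bash
python3 - <<'E'
from h import *
np.set_printoptions(suppress=True,precision=4)
P=np.load('pics/w2P.npy');z=np.load('pics/w2.npz');p=z['p'];hsv=cv2.cvtColor(p,cv2.COLOR_BGR2HSV)
vv,uu=np.mgrid[0:384,0:512]
def S(q): return (np.asarray(q)-SO)@rpy([0,0,SY])
s=S(P.reshape(-1,3)).reshape(P.shape)
m=(abs(P[...,2]-.158)<.005)&(uu<330)&(uu>185)&(vv>60)
def colfit(m,lo,hi,name):
    X=[];A=[];B=[]
    for u in range(lo,hi):
        c=np.where(m[:,u])[0]
        if len(c)>5: X.append(s[c[-1],u,0]);B.append(s[c[-1],u,1])
    k=np.polyfit(X,B,1); r=np.array(B)-np.polyval(k,X); g=abs(r)<.003; k=np.polyfit(np.array(X)[g],np.array(B)[g],1); print(name,'slope',k[0],'at0',k[1])
colfit(m,200,310,'hood near')
j=(abs(P[...,2]-.105)<.004)&(vv>180)&(vv<205)&(uu>215)&(uu<295); colfit(j,222,290,'bracket -y')
j=(abs(P[...,2]-.105)<.004)&(vv>135)&(vv<154)&(uu>215)&(uu<295)
# jaw face: top(+y) edge
X=[];B=[]
for u in range(225,290):
    c=np.where(j[:,u])[0]
    if len(c): X.append(s[c[0],u,0]);B.append(s[c[0],u,1])
print('jaw +y edge',np.median(B))
# handle line fit: per row centre of mask
b=(hsv[...,1]>110)&(hsv[...,0]<15)&(uu>=268)&(uu<292)&(vv>=215)&(vv<260)
xs=[];ys=[];zs=[]
for v in range(224,252):
    c=np.where(b[v])[0]; K,E=T('wrist',z['pos'],z['rot'])
    xs.append(S(ray_plane(c.mean(),v,K,E,.086))[0]);ys.append(S(ray_plane(c.mean(),v,K,E,.086))[1]);zs.append(np.max(P[v,c,2]))
print('handle x',xs[::5],'fit',np.polyfit(ys,xs,1),'ztop med',np.median(zs)); print('ends y @z.093:',[S(ray_plane(278,v,K,E,.09))[1] for v in(221.5,253.5)])
# top view triangulation
t=cv2.imread('pics/top0.png');h2=cv2.cvtColor(t,cv2.COLOR_BGR2HSV)
b2=(h2[...,1]>90)&((h2[...,0]<15)|(h2[...,0]>170)); b2[:,:296]=0;b2[:,316:]=0;b2[:180]=0;b2[198:]=0
c=np.where(b2);u2,v2=c[1].mean(),c[0].mean();print('top px',u2,v2,len(c[0]),c[1].min(),c[1].max())
Kt,Et=T('top')
from numpy.linalg import lstsq
o1=E[:3,3];d1=E[:3,:3]@np.linalg.inv(K)@[278,237.5,1];o2=Et[:3,3];d2=Et[:3,:3]@np.linalg.inv(Kt)@[u2,v2,1]
a=lstsq(np.c_[d1,-d2],o2-o1,rcond=None)[0];q1=o1+a[0]*d1;q2=o2+a[1]*d2;print('tri',q1,q2,'stand',S((q1+q2)/2))
E
```

```text
hood near slope -0.0018413928121780118 at0 -0.015761679095232916
bracket -y slope -0.006851889828426149 at0 -0.12469895146313555
jaw +y edge -0.04917933951905125
handle x [np.float64(0.03595422302059694), np.float64(0.036140804096858575), np.float64(0.036329526483342596), np.float64(0.03652042725513172), np.float64(0.03671354434817761), np.float64(0.03612227002529287)] fit [-0.0101  0.0344] ztop med 0.09385735408140841
ends y @z.093: [np.float64(-0.16708013165970928), np.float64(-0.22165638641362811)]
top px 305.0 188.3 30 299 311
tri [ 0.5576 -0.1786  0.0884] [ 0.5573 -0.1786  0.0884] stand [ 0.0361 -0.1946  0.0884]
```

```bash
cat >> h.py <<'E'
SO=np.array([0.506,0.011,0.0])
RS=rpy([0,0,SY])
def stand(p): return SO+RS@np.array(p)
def S(q): return (np.asarray(q)-SO)@RS
def tool(phi): 
    c,s=np.cos(phi),np.sin(phi)
    return RS@np.array([[0,1,0],[c,0,s],[s,0,-c]]).T
E
python3 - <<'E'
from h import *
np.set_printoptions(suppress=True,precision=4)
Rt=tool(np.radians(20)); print(np.linalg.det(Rt))
s=telemetry.observe(); print(s['position'],s['tool_rot'])
g=stand([.034,-.203,.0855]); tcp=g+.019*Rt[:,2]
pre=tcp-.08*Rt[:,2]
print('tcp world',tcp,'pre',pre)
print('rel pre',rel(pre,Rt))
E
```

```text
1.0000000000000002
[ 0.5106 -0.048   0.3788] [-3.1387  0.0019  1.661 ]
tcp world [ 0.5646 -0.1875  0.0676] pre [ 0.5373 -0.19    0.1428]
rel pre [-0.1434  0.0145  0.2362 -0.352   0.0019  0.0006]
```

```bash
sed -i 's/\[s,0,-c\]\]).T/[s,0,-c]])/' h.py
python3 - <<'E'
from h import *
np.set_printoptions(suppress=True,precision=4)
Rt=tool(np.radians(20)); print(np.linalg.det(Rt),Rt)
g=stand([.034,-.203,.0855]); tcp=g+.019*Rt[:,2]
pre=tcp-.08*Rt[:,2]
print('tcp world',tcp,'pre',pre)
print('rel pre',rel(pre,Rt))
E
```

```text
1.0 [[-0.0845  0.996  -0.0307]
 [ 0.9359  0.0899  0.3406]
 [ 0.342   0.     -0.9397]]
tcp world [ 0.5575 -0.1817  0.0676] pre [ 0.56   -0.2089  0.1428]
rel pre [-0.1643  0.0354  0.2362 -0.0029  0.351  -0.0003]
```

Request:
carry_out --pt "-0.033 0.007 0.035 0 0.07 0 0" --pt "-0.066 0.014 0.075 0 0.14 0 0" --pt "-0.1 0.021 0.118 0 0.21 0 0" --pt "-0.132 0.028 0.16 0 0.28 0 0" --pt "-0.15 0.035 0.2 0 0.351 0 0" --pt "-0.164 0.035 0.236 0 0.351 0 0" --pt "-0.164 0.035 0.236 0 0.351 0 0"

```text
clock: 3.62
position: [0.5581, -0.208, 0.1426]
tool_rot: [-3.138, -0.353, 1.659]
force: [0.7, 1.5, 0.3]
grip_width: 0.0853
```

```bash
python3 - <<'E'
from h import *
np.set_printoptions(suppress=True,precision=4)
p,d,s=snap('wrist','w3')
for k in('clock','qpos','position','tool_rot'):print(k,np.round(s[k],4))
cv2.imwrite('pics/w3z.png',cv2.resize(p,None,fx=1.5,fy=1.5,interpolation=cv2.INTER_CUBIC))
Rt=tool(np.radians(20)); g=stand([.034,-.203,.0855]); print('rel grasp',rel(g+.019*Rt[:,2],Rt))
K,E=T('wrist',s['position'],s['tool_rot'])
hsv=cv2.cvtColor(p,cv2.COLOR_BGR2HSV)
b=((hsv[...,1]>110)&(hsv[...,0]<15)&(d>0)&(d<.4)).astype(np.uint8)
n,l,st,ce=cv2.connectedComponentsWithStats(b)
vv,uu=np.mgrid[0:384,0:512]
P=np.stack([(uu-K[0,2])/K[0,0]*d,(vv-K[1,2])/K[1,1]*d,d],-1)@E[:3,:3].T+E[:3,3]
for i in range(1,n):
    if st[i,4]>150:
        Q=S(P[l==i]);print(st[i],ce[i],'x',np.percentile(Q[:,0],[2,50,98]),'y',np.percentile(Q[:,1],[2,98]),'z',np.percentile(Q[:,2],[5,50,95]))
E
```

```text
clock 3.625
qpos [ 0.1275  0.7448  0.4714  1.6267 -0.6627  1.1549  0.984 ]
position [ 0.5581 -0.208   0.1426]
tool_rot [-3.1377 -0.3527  1.6587]
rel grasp [-0.0021  0.0008  0.0811 -0.0011 -0.0027 -0.0002]
[115   0  33 137 888] [123.2782  92.857 ] x [-0.097  -0.0934 -0.071 ] y [-0.1305 -0.0103] z [0.0206 0.0232 0.0244]
[ 275    0   54  136 2732] [315.2035  77.4092] x [0.0564 0.0893 0.0986] y [-0.1299 -0.0101] z [0.0215 0.0235 0.0248]
[157 123  43  13 412] [178.5097 128.6238] x [-0.0572 -0.0382 -0.0203] y [-0.1306 -0.1214] z [0.0177 0.023  0.0246]
[222 122  44  14 414] [243.4565 128.2536] x [0.0024 0.0207 0.0399] y [-0.1303 -0.1216] z [0.0172 0.0231 0.0246]
[ 248  160   23   80 1694] [259.1128 199.9292] x [0.0276 0.0346 0.0422] y [-0.2186 -0.1667] z [0.0887 0.0922 0.0939]
```

View pics/w3z.png

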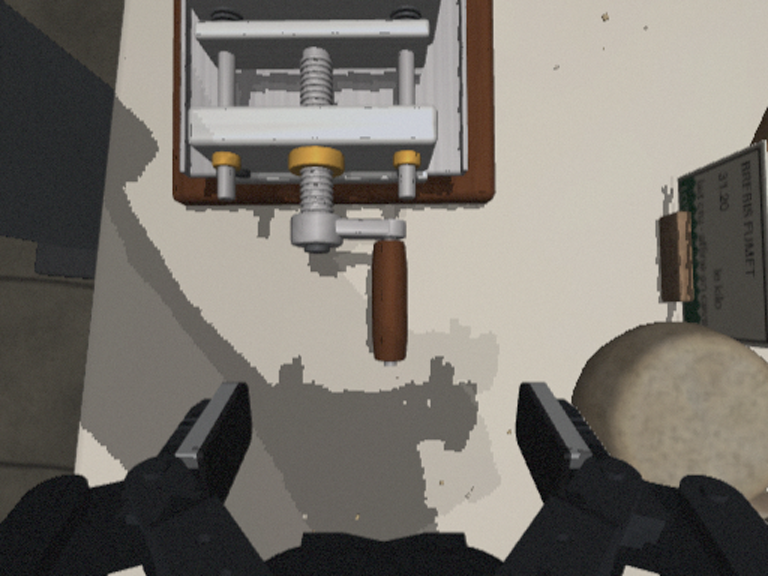

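Handle centre x=0.0347, y=-0.193, axis z=0.085, so crank is about 1.70 rad. Before descending I'll check how close the round cheese at (590,400) is to the right finger.

```bash
python3 - <<'E'
from h import *
np.set_printoptions(suppress=True,precision=4)
z=np.load('pics/w3.npz');d=z['d'];K,E=T('wrist',z['pos'],z['rot'])
for u,v in [(384,270),(388,270),(395,250),(400,280),(430,240),(410,300),(446,170),(460,200)]: print(u,v,S(pt(u,v,d[v,u],K,E)))
z=np.load('pics/w2.npz');d=z['d'];K,E=T('wrist',z['pos'],z['rot'])
for u,v in [(340,252),(345,255),(360,240)]: print(u,v,S(pt(u,v,d[v,u],K,E)))
E
```

```text
384 270 [ 0.1469 -0.2549  0.0249]
388 270 [ 0.1483 -0.2538  0.0301]
395 250 [ 0.1538 -0.236   0.0322]
400 280 [ 0.1509 -0.2584  0.0472]
430 240 [ 0.1698 -0.2243  0.0585]
410 300 [ 0.1551 -0.2723  0.0548]
446 170 [ 0.213  -0.1638  0.0104]
460 200 [ 0.2203 -0.1924  0.0186]
340 252 [ 0.1489 -0.2487  0.0349]
345 255 [ 0.1537 -0.2466  0.049 ]
360 240 [ 0.1748 -0.2158  0.0532]
```

Request:
carry_out --pt "-0.001 0.001 0.03 0 0 0 0" --pt "-0.002 0.0015 0.06 0 0 0 0" --pt "-0.002 0.0015 0.081 0 0 0 0" --pt "-0.002 0.0015 0.081 0 0 0 255" --pt "-0.002 0.0015 0.081 0 0 0 255" --pt "-0.002 0.0015 0.081 0 0 0 255" --pt "-0.002 0.0015 0.081 0 0 0 255" --pt "-0.002 0.0015 0.081 0 0 0 255" --force 40

```text
clock: 4.68
position: [0.5587, -0.1829, 0.0679]
tool_rot: [3.141, -0.351, 1.661]
force: [-0.9, -1.8, 2.8]
grip_width: 0.0155
```

```bash
python3 - <<'E'
from h import *
np.set_printoptions(suppress=True,precision=4)
p,d,s=snap('wrist','w4')
for k in('clock','qpos','position','tool_rot','force','moment','grip_width'):print(k,np.round(s[k],4))
Rm=rpy(s['tool_rot']); print('grasp stand',S(np.array(s['position'])-.019*Rm[:,2]))
cv2.imwrite('pics/w4z.png',cv2.resize(p,None,fx=1.5,fy=1.5,interpolation=cv2.INTER_CUBIC))
E
```

```text
clock 4.675
qpos [ 0.1198  0.8245  0.4171  1.6933 -0.7332  1.0108  1.0372]
position [ 0.5587 -0.1829  0.0679]
tool_rot [ 3.1411 -0.3506  1.6606]
force [-0.905  -1.7988  2.7889]
moment [-0.4946  0.1136  0.1176]
grip_width 0.0155
grasp stand [ 0.035  -0.2043  0.0858]
```

View pics/w4z.png

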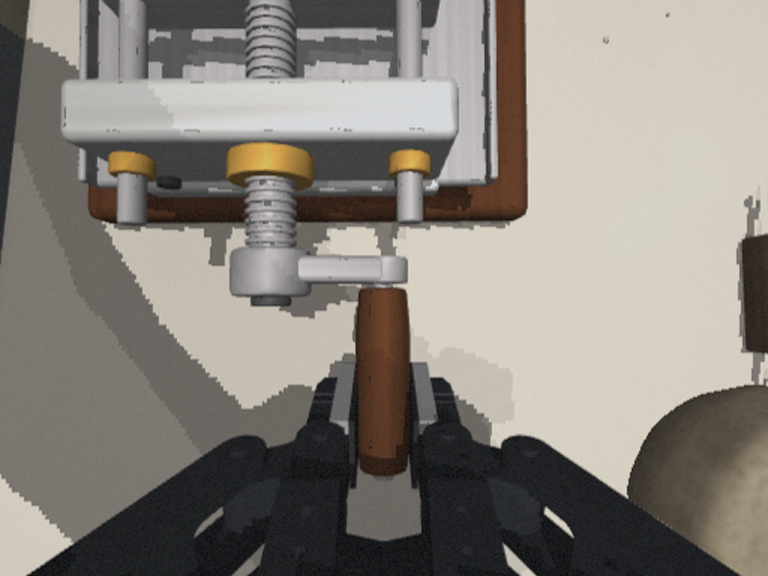

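The handle is between both pads (383,400) and the width reads 15.5 mm. Now I'll compute the crank circle rows.

```bash
cat > circ.py <<'E'
from h import *
def rows(t0,ts,r=.034,phi=.350,k=.00318,y0=0,base=None):
    c,s=np.cos(phi),np.sin(phi); out=[]
    f=lambda t:np.array([r*np.sin(t),k*t,r*np.cos(t)])
    for t in ts:
        D=f(t)-f(t0); out.append([round(D[1]*c+D[2]*s,4),round(D[0],4),round(D[1]*s-D[2]*c,4),0,0,0,255])
    return out
E
python3 - <<'E'
from circ import *
t=1.70
for n in (10,10,8):
    ts=t+.2446*np.arange(1,n+1)
    print([[float(a) if a else 0 for a in r] for r in rows(t,ts)]); t=ts[-1]; print(t)
E
```

```text
[[-0.002, -0.0021, 0.0078, 0, 0, 0, 255.0], [-0.0038, -0.006, 0.0149, 0, 0, 0, 255.0], [-0.0052, -0.0116, 0.021, 0, 0, 0, 255.0], [-0.006, -0.0185, 0.0255, 0, 0, 0, 255.0], [-0.0062, -0.0263, 0.0284, 0, 0, 0, 255.0], [-0.0058, -0.0346, 0.0294, 0, 0, 0, 255.0], [-0.0046, -0.0428, 0.0285, 0, 0, 0, 255.0], [-0.0028, -0.0505, 0.0258, 0, 0, 0, 255.0], [-0.0004, -0.0571, 0.0214, 0, 0, 0, 255.0], [0.0026, -0.0624, 0.0157, 0, 0, 0, 255.0]]
4.146
[[0.0033, -0.0036, -0.0068, 0, 0, 0, 255.0], [0.0068, -0.0052, -0.0141, 0, 0, 0, 255.0], [0.0104, -0.0048, -0.0217, 0, 0, 0, 255.0], [0.0138, -0.0025, -0.0289, 0, 0, 0, 255.0], [0.017, 0.0018, -0.0353, 0, 0, 0, 255.0], [0.0198, 0.0076, -0.0406, 0, 0, 0, 255.0], [0.022, 0.0147, -0.0444, 0, 0, 0, 255.0], [0.0236, 0.0226, -0.0464, 0, 0, 0, 255.0], [0.0245, 0.0309, -0.0466, 0, 0, 0, 255.0], [0.0247, 0.039, -0.0449, 0, 0, 0, 255.0]]
6.5920000000000005
[[-0.0005, 0.0075, 0.0035, 0, 0, 0, 255.0], [-0.0015, 0.014, 0.0087, 0, 0, 0, 255.0], [-0.003, 0.019, 0.0151, 0, 0, 0, 255.0], [-0.0049, 0.0223, 0.0226, 0, 0, 0, 255.0], [-0.007, 0.0236, 0.0305, 0, 0, 0, 255.0], [-0.0091, 0.023, 0.0385, 0, 0, 0, 255.0], [-0.0111, 0.0203, 0.0462, 0, 0, 0, 255.0], [-0.0127, 0.0158, 0.053, 0, 0, 0, 255.0]]
8.5488
```

Request:
carry_out --pt "-0.002 -0.0021 0.0078 0 0 0 255" --pt "-0.0038 -0.006 0.0149 0 0 0 255" --pt "-0.0052 -0.0116 0.021 0 0 0 255" --pt "-0.006 -0.0185 0.0255 0 0 0 255" --pt "-0.0062 -0.0263 0.0284 0 0 0 255" --pt "-0.0058 -0.0346 0.0294 0 0 0 255"

```text
clock: 5.48
position: [0.5241, -0.1813, 0.0381]
tool_rot: [3.14, -0.35, 1.661]
force: [4.3, -2.4, 12.0]
grip_width: 0.0159
```

```bash
python3 - <<'E'
from circ import *
np.set_printoptions(suppress=True,precision=4)
p,d,s=snap('wrist','w5')
for k in('clock','qpos','force','moment','grip_width'):print(k,np.round(s[k],4))
Rm=rpy(s['tool_rot']); g=S(np.array(s['position'])-.019*Rm[:,2]);print('grasp stand',g,'theta',np.arctan2(g[0]-.0013,g[2]-.0902)%6.283)
t=1.70+6*.2446
ts=t+.2446*np.arange(1,11); print([[float(a) if a else 0 for a in r] for r in rows(t,ts)])
cv2.imwrite('pics/w5z.png',p)
E
```

```text
clock 5.475
qpos [ 0.1471  0.831   0.389   1.7874 -0.7649  0.9227  1.1164]
force [ 4.2604 -2.4319 11.9892]
moment [ 0.1324 -0.767  -0.3214]
grip_width 0.0159
grasp stand [ 0.0007 -0.1997  0.056 ] theta 3.15877377531642
[[0.0012, -0.0082, -0.0009, 0, 0, 0, 255.0], [0.003, -0.0159, -0.0036, 0, 0, 0, 255.0], [0.0054, -0.0225, -0.008, 0, 0, 0, 255.0], [0.0083, -0.0278, -0.0137, 0, 0, 0, 255.0], [0.0116, -0.0314, -0.0205, 0, 0, 0, 255.0], [0.0151, -0.033, -0.0279, 0, 0, 0, 255.0], [0.0187, -0.0326, -0.0354, 0, 0, 0, 255.0], [0.0222, -0.0303, -0.0426, 0, 0, 0, 255.0], [0.0253, -0.026, -0.049, 0, 0, 0, 255.0], [0.0281, -0.0202, -0.0543, 0, 0, 0, 255.0]]
```

View pics/w5z.png

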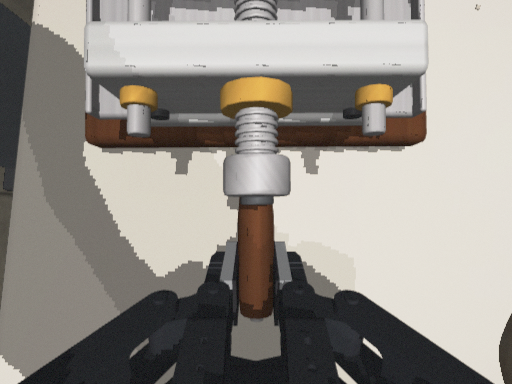

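The handle followed to the bottom (256,255), theta about 3.16 as planned. Continuing.

Request:
carry_out --pt "0.0012 -0.0082 -0.0009 0 0 0 255" --pt "0.003 -0.0159 -0.0036 0 0 0 255" --pt "0.0054 -0.0225 -0.008 0 0 0 255" --pt "0.0083 -0.0278 -0.0137 0 0 0 255" --pt "0.0116 -0.0314 -0.0205 0 0 0 255" --pt "0.0151 -0.033 -0.0279 0 0 0 255" --pt "0.0187 -0.0326 -0.0354 0 0 0 255" --pt "0.0222 -0.0303 -0.0426 0 0 0 255" --pt "0.0253 -0.026 -0.049 0 0 0 255" --pt "0.0281 -0.0202 -0.0543 0 0 0 255"

```text
clock: 6.78
position: [0.5016, -0.176, 0.0982]
tool_rot: [-3.139, -0.35, 1.659]
force: [-7.7, -6.4, 2.5]
grip_width: 0.0158
```

```bash
python3 - <<'E'
from circ import *
np.set_printoptions(suppress=True,precision=4)
p,d,s=snap('wrist','w6')
for k in('clock','qpos','force','moment','grip_width'):print(k,np.round(s[k],4))
Rm=rpy(s['tool_rot']); g=S(np.array(s['position'])-.019*Rm[:,2]);print('grasp stand',g,'theta',np.arctan2(g[0]-.0013,g[2]-.0902)%6.283)
t=1.70+16*.2446;print(t)
ts=t+.2446*np.arange(1,11); print([[float(a) if a else 0 for a in r] for r in rows(t,ts)])
t=ts[-1];ts=t+.2446*np.arange(1,3); print([[float(a) if a else 0 for a in r] for r in rows(t,ts)])
E
```

```text
clock 6.775
qpos [ 0.1144  0.7166  0.4373  1.8325 -0.7076  0.9871  1.0728]
force [-7.7115 -6.411   2.5382]
moment [-1.5024  1.2742  0.7167]
grip_width 0.0158
grasp stand [-0.0211 -0.1924  0.1161] theta 5.568422431026619
5.6136
[[0.0022, 0.0071, -0.0038, 0, 0, 0, 255.0], [0.0038, 0.015, -0.0058, 0, 0, 0, 255.0], [0.0047, 0.0233, -0.006, 0, 0, 0, 255.0], [0.0049, 0.0314, -0.0043, 0, 0, 0, 255.0], [0.0044, 0.039, -0.0008, 0, 0, 0, 255.0], [0.0034, 0.0454, 0.0043, 0, 0, 0, 255.0], [0.0018, 0.0505, 0.0108, 0, 0, 0, 255.0], [0, 0.0537, 0.0182, 0, 0, 0, 255.0], [-0.0021, 0.0551, 0.0262, 0, 0, 0, 255.0], [-0.0042, 0.0544, 0.0342, 0, 0, 0, 255.0]]
[[-0.002, -0.0027, 0.0076, 0, 0, 0, 255.0], [-0.0036, -0.0072, 0.0145, 0, 0, 0, 255.0]]
```

View pics/w6.png

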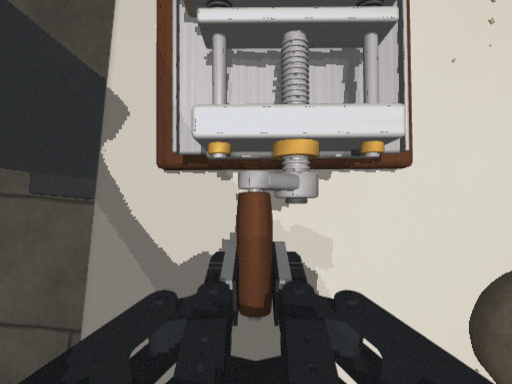

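The handle is now on the near side and rising (255,250); hub at (297,183). Continuing over the top.

Request:
carry_out --pt "0.0022 0.0071 -0.0038 0 0 0 255" --pt "0.0038 0.015 -0.0058 0 0 0 255" --pt "0.0047 0.0233 -0.006 0 0 0 255" --pt "0.0049 0.0314 -0.0043 0 0 0 255" --pt "0.0044 0.039 -0.0008 0 0 0 255" --pt "0.0034 0.0454 0.0043 0 0 0 255" --pt "0.0018 0.0505 0.0108 0 0 0 255" --pt "0 0.0537 0.0182 0 0 0 255" --pt "-0.0021 0.0551 0.0262 0 0 0 255" --pt "-0.0042 0.0544 0.0342 0 0 0 255"

```text
clock: 8.07
position: [0.5561, -0.1626, 0.0644]
tool_rot: [-3.141, -0.351, 1.661]
force: [-1.6, -3.6, 4.3]
grip_width: 0.0156
```

Request:
carry_out --pt "-0.002 -0.0027 0.0076 0 0 0 255" --pt "-0.0036 -0.0072 0.0145 0 0 0 255" --pt "-0.0036 -0.0072 0.0145 0 0 0 255" --pt "-0.0036 -0.0072 0.0145 0 0 0 255"

```text
clock: 8.57
position: [0.5476, -0.1617, 0.0494]
tool_rot: [-3.139, -0.351, 1.66]
force: [-4.4, -5.3, -0.5]
grip_width: 0.0157
```

```bash
python3 - <<'E'
from circ import *
np.set_printoptions(suppress=True,precision=4)
p,d,s=snap('wrist','w7')
for k in('clock','qpos','force','moment','grip_width'):print(k,np.round(s[k],4))
Rm=rpy(s['tool_rot']); g=S(np.array(s['position'])-.019*Rm[:,2]);print('grasp stand',g,'theta',np.arctan2(g[0]-.0013,g[2]-.0902)%6.283)
cv2.imwrite('pics/w7z.png',p)
E
```

```text
clock 8.575
qpos [ 0.1021  0.8278  0.3955  1.7497 -0.7584  0.9515  1.0519]
force [-4.3931 -5.3479 -0.466 ]
moment [-1.5193  0.6916  0.4663]
grip_width 0.0157
grasp stand [ 0.026  -0.1823  0.0672] theta 2.3202407400838556
```

View pics/w7z.png

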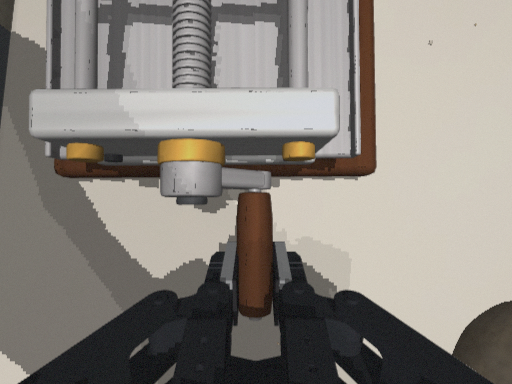

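Theta is about 8.60 rad, which predicts 6.7 mm of spring travel. Opening and backing off along the tool axis to check.

Request:
carry_out --pt "0 0 0 0 0 0 0" --pt "0 0 0 0 0 0 0" --pt "0 0 0 0 0 0 0" --pt "0 0 -0.03 0 0 0 0" --pt "0 0 -0.08 0 0 0 0" --pt "0 0 -0.14 0 0 0 0" --pt "0 0 -0.2 0 0 0 0" --pt "0 0 -0.22 0 0 0 0" --pt "0 0 -0.22 0 0 0 0"

```text
clock: 9.75
position: [0.5562, -0.2374, 0.258]
tool_rot: [3.139, -0.35, 1.661]
force: [0.0, 0.6, -0.0]
grip_width: 0.0852
```

```bash
python3 - <<'E'
from h import *
np.set_printoptions(suppress=True,precision=4)
p,d,s=snap('wrist','w8')
for k in('clock','qpos','position','tool_rot','force'):print(k,np.round(s[k],4))
cv2.imwrite('pics/w8z.png',cv2.resize(p,None,fx=1.5,fy=1.5,interpolation=cv2.INTER_CUBIC))
K,E=T('wrist',s['position'],s['tool_rot'])
hsv=cv2.cvtColor(p,cv2.COLOR_BGR2HSV)
b=((hsv[...,1]>110)&(hsv[...,0]<15)&(d>0)&(d<.5)).astype(np.uint8)
n,l,st,ce=cv2.connectedComponentsWithStats(b)
vv,uu=np.mgrid[0:384,0:512]
P=np.stack([(uu-K[0,2])/K[0,0]*d,(vv-K[1,2])/K[1,1]*d,d],-1)@E[:3,:3].T+E[:3,3]
P=S(P.reshape(-1,3)).reshape(P.shape); np.save('pics/w8P.npy',P)
for i in range(1,n):
    if st[i,4]>80:
        Q=P[l==i];print(st[i],'x',np.percentile(Q[:,0],[2,50,98]),'y',np.percentile(Q[:,1],[2,98]),'z',np.percentile(Q[:,2],[5,50,95]))
jb=(abs(P[...,2]-.1055)<.005)&(abs(P[...,0])<.05)
h,e=np.histogram(P[jb][:,1],bins=np.arange(-.14,0.01,.002)); print([(round(a*1000),int(b)) for a,b in zip(e,h) if b])
E
```

```text
clock 9.75
qpos [ 0.1406  0.6387  0.5321  1.4977 -0.5852  1.3683  0.9142]
position [ 0.5562 -0.2374  0.258 ]
tool_rot [ 3.1393 -0.3499  1.661 ]
force [ 0.0254  0.5514 -0.0041]
[ 159    0   64  133 1437] x [-0.0964 -0.0893 -0.0236] y [-0.1303  0.0338] z [0.0205 0.0233 0.0247]
[ 261    0   50  132 2009] x [0.0446 0.0888 0.0984] y [-0.1296  0.0359] z [0.0216 0.0235 0.025 ]
[247 132  13  49 614] x [0.0187 0.0256 0.0324] y [-0.1972 -0.1448] z [0.0701 0.0731 0.0752]
[(-140, 14), (-138, 18), (-136, 16), (-134, 17), (-132, 22), (-130, 23), (-128, 23), (-126, 93), (-124, 243), (-122, 194), (-120, 195), (-118, 195), (-116, 192), (-114, 188), (-112, 188), (-110, 152), (-108, 58), (-56, 247), (-54, 215), (-52, 190), (-50, 155), (-48, 48), (-42, 158), (-40, 265), (-38, 184), (-36, 184), (-34, 197), (-32, 287), (-30, 184), (-28, 200), (-26, 182), (-24, 187), (-22, 179), (-20, 196), (-18, 186), (-16, 76)]
```

View pics/w8z.png

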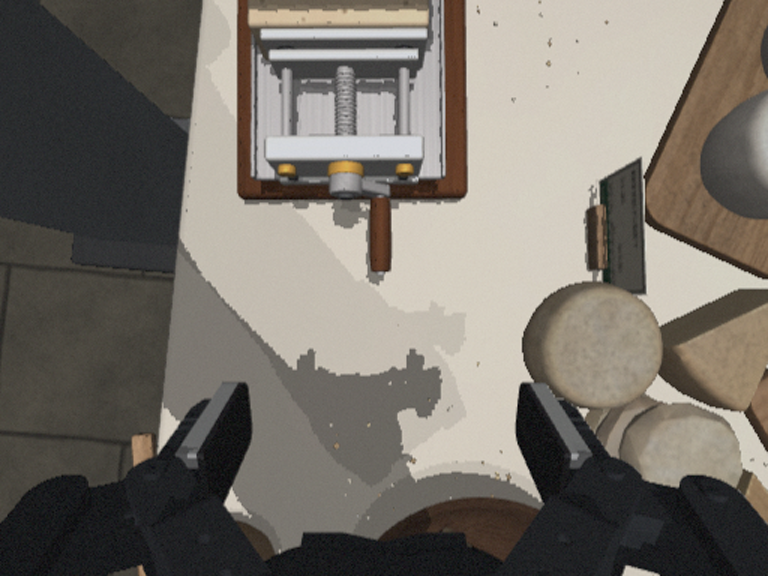

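```bash
python3 - <<'E'
from h import *
np.set_printoptions(suppress=True,precision=4)
P2=np.load('pics/w2P.npy');P2=S(P2.reshape(-1,3)).reshape(P2.shape);P8=np.load('pics/w8P.npy')
for nm,P,vr in (('before',P2,(135,172)),('after',P8,(0,60))):
    E=[]
    for x0 in np.arange(-.045,.046,.005):
        m=(abs(P[...,0]-x0)<.0015)&(abs(P[...,2]-.105)<.004); vs=np.where(m)
        ys=np.sort(P[m][:,1]); ys=ys[(ys>-.1)&(ys<-.03 if nm=='before' else ys<.0)]
        if len(ys)<4: continue
        g=np.where(np.diff(ys)>.0025)[0]
        E.append((round(x0,3),[round(1000*ys[0],1)]+[ (round(1000*ys[i],1),round(1000*ys[i+1],1)) for i in g]+[round(1000*ys[-1],1)]))
    print(nm); [print(e) for e in E[::2]]
E
```

```text
before
(np.float64(-0.045), [np.float64(-76.9), (np.float64(-69.7), np.float64(-56.0)), (np.float64(-47.7), np.float64(-34.2)), np.float64(-30.1)])
(np.float64(-0.035), [np.float64(-77.2), (np.float64(-68.6), np.float64(-55.9)), (np.float64(-47.7), np.float64(-34.2)), np.float64(-30.0)])
(np.float64(-0.025), [np.float64(-75.2), (np.float64(-68.8), np.float64(-55.9)), (np.float64(-48.1), np.float64(-34.2)), np.float64(-30.0)])
(np.float64(-0.015), [np.float64(-75.1), (np.float64(-69.5), np.float64(-55.7)), (np.float64(-48.1), np.float64(-34.3)), np.float64(-30.1)])
(np.float64(-0.005), [np.float64(-75.3), (np.float64(-69.2), np.float64(-55.8)), (np.float64(-48.0), np.float64(-34.4)), np.float64(-30.1)])
(np.float64(0.005), [np.float64(-75.5), (np.float64(-68.6), np.float64(-56.2)), (np.float64(-47.9), np.float64(-32.9)), np.float64(-30.1)])
(np.float64(0.015), [np.float64(-75.2), (np.float64(-68.6), np.float64(-56.1)), (np.float64(-48.0), np.float64(-32.9)), np.float64(-30.2)])
(np.float64(0.025), [np.float64(-75.4), (np.float64(-68.5), np.float64(-56.0)), (np.float64(-48.1), np.float
[... 622 characters left out ...]
np.float64(-0.015), [np.float64(-55.9), (np.float64(-48.7), np.float64(-40.8)), np.float64(-15.7)])
(np.float64(-0.005), [np.float64(-55.4), (np.float64(-46.6), np.float64(-40.6)), np.float64(-15.3)])
(np.float64(0.005), [np.float64(-55.2), (np.float64(-47.4), np.float64(-41.0)), np.float64(-15.3)])
(np.float64(0.015), [np.float64(-55.1), (np.float64(-47.1), np.float64(-41.2)), np.float64(-15.2)])
(np.float64(0.025), [np.float64(-55.1), (np.float64(-47.5), np.float64(-40.5)), np.float64(-16.0)])
(np.float64(0.035), [np.float64(-55.3), (np.float64(-47.4), np.float64(-40.6)), np.float64(-15.0)])
(np.float64(0.045), [np.float64(-54.8), (np.float64(-47.1), np.float64(-40.8)), np.float64(-15.0)])
```

Gap between driver plate and jaw went from 12.9 to about 6.8 mm, so roughly 6.1 mm of travel; the crank angle gives 6.7 mm. Both are inside 5–8 mm. Next, a look at the hood grip.

```bash
python3 - <<'E'
from h import *
np.set_printoptions(suppress=True,precision=4)
print(rel(stand([0,.02,.36]),tool(0)))
E
```

```text
[ 0.2901 -0.0274 -0.0038  0.0005 -0.3511  0.    ]
```

Request:
carry_out --pt "0.04 -0.004 -0.01 0 -0.05 0 0" --pt "0.09 -0.009 -0.015 0 -0.12 0 0" --pt "0.14 -0.014 -0.015 0 -0.19 0 0" --pt "0.19 -0.019 -0.012 0 -0.26 0 0" --pt "0.24 -0.024 -0.008 0 -0.32 0 0" --pt "0.29 -0.027 -0.004 0 -0.351 0 0" --pt "0.29 -0.027 -0.004 0 -0.351 0 0" --pt "0.29 -0.027 -0.004 0 -0.351 0 0"

```text
clock: 10.8
position: [0.5042, 0.0308, 0.3594]
tool_rot: [-3.14, 0.0, 1.662]
force: [-0.6, -0.6, 0.0]
grip_width: 0.0852
```

```bash
python3 - <<'E'
from h import *
np.set_printoptions(suppress=True,precision=4)
p,d,s=snap('wrist','w9')
for k in('clock','qpos','position','tool_rot','force'):print(k,np.round(s[k],4))
cv2.imwrite('pics/w9z.png',cv2.resize(p,None,fx=1.5,fy=1.5,interpolation=cv2.INTER_CUBIC))
K,E=T('wrist',s['position'],s['tool_rot'])
vv,uu=np.mgrid[0:384,0:512]
P=np.stack([(uu-K[0,2])/K[0,0]*d,(vv-K[1,2])/K[1,1]*d,d],-1)@E[:3,:3].T+E[:3,3]
P=S(P.reshape(-1,3)).reshape(P.shape); np.save('pics/w9P.npy',P)
m=(P[...,2]>.195)&(P[...,2]<.23)&(abs(P[...,0])<.05)&(d>0)&(P[...,1]<.15)&(P[...,1]>.03)
for lo,hi in((.195,.203),(.203,.2075),(.2075,.212),(.212,.217)):
    q=P[m&(P[...,2]>=lo)&(P[...,2]<hi)]
    if len(q)>10: print(lo,len(q),'x',np.percentile(q[:,0],[2,10,50,90,98]),'y',np.percentile(q[:,1],[2,10,90,98]))
E
```

```text
clock 10.8
qpos [-0.691   0.2389  0.637   1.7535 -0.1514  1.2     0.0785]
position [0.5042 0.0308 0.3594]
tool_rot [-3.1403  0.0002  1.6617]
force [-0.6276 -0.6475  0.0016]
0.203 342 x [-0.017  -0.0162 -0.0133 -0.0098 -0.0088] y [0.0702 0.0741 0.1066 0.1095]
0.2075 368 x [-0.0107 -0.0097 -0.0061  0.011   0.0114] y [0.0608 0.0677 0.1155 0.1188]
0.212 1170 x [-0.0067 -0.005   0.002   0.0083  0.01  ] y [0.0629 0.0676 0.1122 0.1168]
```

View pics/w9z.png

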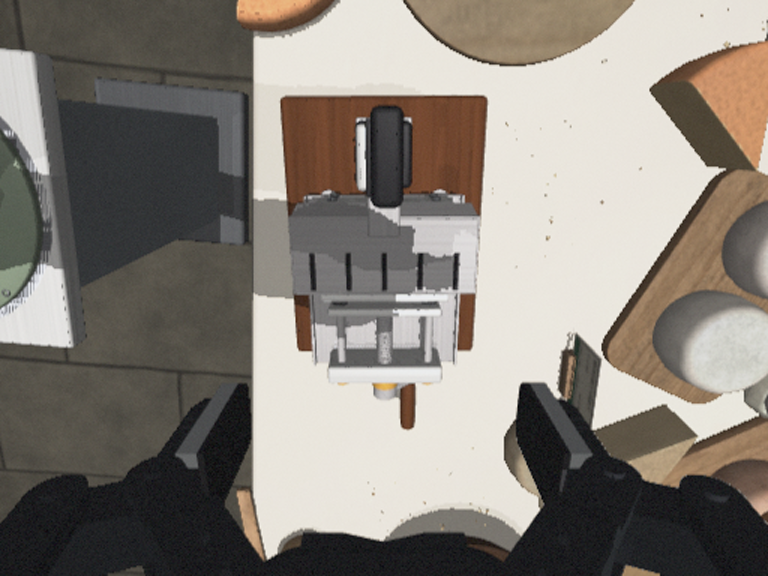

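The grip is black at (386,155), paddle on its near side at (362,155), and something gray on the far side at (408,155). I'll check that object's height and cross-check the grip with a second view.

```bash
python3 - <<'E'
from h import *
np.set_printoptions(suppress=True,precision=4)
P=np.load('pics/w9P.npy')
for u in (236,239,242,246,252,262,268,270,272,274,276): print(u,[P[v,u].round(3).tolist() for v in (85,103,120)])
# two-view: grip far/near faces in w1 and w9. black mask centroid of grip top
Ls=[]
for n in('w1','w9'):
    z=np.load(f'pics/{n}.npz');d=z['d'];K,E=T('wrist',z['pos'],z['rot'])
    vv,uu=np.mgrid[0:384,0:512]
    Q=np.stack([(uu-K[0,2])/K[0,0]*d,(vv-K[1,2])/K[1,1]*d,d],-1)@E[:3,:3].T+E[:3,3];Q=S(Q.reshape(-1,3)).reshape(Q.shape)
    m=(Q[...,2]>.211)&(Q[...,2]<.22)&(abs(Q[...,0])<.03)&(Q[...,1]>.04)&(Q[...,1]<.14)&(z['p'].max(-1)<90)
    u,v=uu[m].mean(),vv[m].mean();print(n,m.sum(),u,v,Q[m].mean(0)); Ls.append((E[:3,3],E[:3,:3]@np.linalg.inv(K)@[u,v,1]))
(o1,d1),(o2,d2)=Ls
a=np.linalg.lstsq(np.c_[d1,-d2],o2-o1,rcond=None)[0];print('tri',S(o1+a[0]*d1),S(o2+a[1]*d2))
tcp=stand([0,.0895,.192-.019]); print('rel grasp',rel(tcp,tool(0)),'above',rel(stand([0,.0895,.26]),tool(0)))
E
```

```text
236 [[-0.029, 0.109, 0.023], [-0.029, 0.084, 0.023], [-0.03, 0.06, 0.022]]
239 [[-0.015, 0.107, 0.206], [-0.015, 0.091, 0.206], [-0.016, 0.076, 0.205]]
242 [[-0.012, 0.107, 0.205], [-0.013, 0.091, 0.205], [-0.013, 0.076, 0.205]]
246 [[-0.009, 0.107, 0.208], [-0.009, 0.091, 0.208], [-0.009, 0.076, 0.207]]
252 [[-0.003, 0.106, 0.214], [-0.003, 0.091, 0.214], [-0.003, 0.076, 0.212]]
262 [[0.006, 0.106, 0.214], [0.006, 0.091, 0.213], [0.006, 0.077, 0.214]]
268 [[0.011, 0.106, 0.211], [0.011, 0.091, 0.209], [0.011, 0.076, 0.21]]
270 [[0.015, 0.107, 0.163], [0.015, 0.089, 0.164], [0.015, 0.072, 0.163]]
272 [[0.017, 0.107, 0.161], [0.017, 0.089, 0.162], [0.017, 0.072, 0.162]]
274 [[0.019, 0.107, 0.161], [0.019, 0.089, 0.16], [0.02, 0.072, 0.16]]
276 [[0.03, 0.109, 0.024], [0.03, 0.084, 0.024], [0.031, 0.06, 0.023]]
w1 1028 434.2986381322957 90.34630350194553 [0.0003 0.09   0.2133]
w9 1297 257.62220508866613 103.63762528912876 [0.0017 0.0904 0.2132]
tri [0.0018 0.0902 0.2106] [0.0017 0.0906 0.2106]
rel grasp [ 0.0704  0.0001  0.1865 -0.0012  0.0003 -0.0007] above [ 0.0704  0.      0.0995 -0.0012  0.0003 -0.0007]
```

Grip centre is x about 0.0015, y 0.090, top about 0.213, with the hood's head at z 0.163, 10 mm below the planned fingertip height. Descending and squeezing.

Request:
carry_out --pt "0.035 0 0.05 0 0 0 0" --pt "0.07 0 0.08 0 0 0 0" --pt "0.07 0 0.12 0 0 0 0" --pt "0.07 0 0.16 0 0 0 0" --pt "0.07 0 0.185 0 0 0 0" --pt "0.07 0 0.185 0 0 0 0"

```text
clock: 11.6
position: [0.4975, 0.0987, 0.1737]
tool_rot: [-3.138, 0.002, 1.658]
force: [0.5, -0.5, 0.4]
grip_width: 0.0853
```

```bash
python3 - <<'E'
from h import *
np.set_printoptions(suppress=True,precision=4)
p,d,s=snap('wrist','w10')
for k in('clock','position','tool_rot','force'):print(k,np.round(s[k],4))
print(S(s['position']))
cv2.imwrite('pics/w10z.png',p)
E
```

```text
clock 11.6
position [0.4975 0.0987 0.1737]
tool_rot [-3.1382  0.0016  1.6583]
force [ 0.5166 -0.4669  0.4102]
[-0.0005  0.0881  0.1737]
```

View pics/w10z.png

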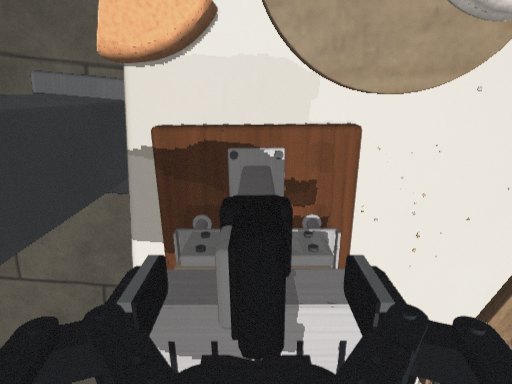

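The fingers straddle grip and paddle (250,280), evenly spaced and clear of both. Now squeezing.

Request:
carry_out --pt "0.001 0 0 0 0 0 255" --pt "0.001 0 0 0 0 0 255" --pt "0.001 0 0 0 0 0 255" --pt "0.001 0 0 0 0 0 255" --pt "0.001 0 0 0 0 0 255" --pt "0.001 0 0 0 0 0 255" --force 60

```text
clock: 12.4
position: [0.4983, 0.1015, 0.1758]
tool_rot: [3.141, -0.0, 1.661]
force: [-1.4, 0.2, 7.8]
grip_width: 0.0219
```

```bash
python3 - <<'E'
from h import *
np.set_printoptions(suppress=True,precision=4)
p,d,s=snap('wrist','w11')
for k in('clock','position','tool_rot','force','moment','grip_width'):print(k,np.round(s[k],4))
print(S(s['position']))
E
```

```text
clock 12.4
position [0.4983 0.1015 0.1758]
tool_rot [ 3.1412 -0.0004  1.661 ]
force [-1.4468  0.22    7.829 ]
moment [-0.0292  0.959   0.0765]
grip_width 0.0219
[0.0005 0.0908 0.1758]
```

View pics/w11.png

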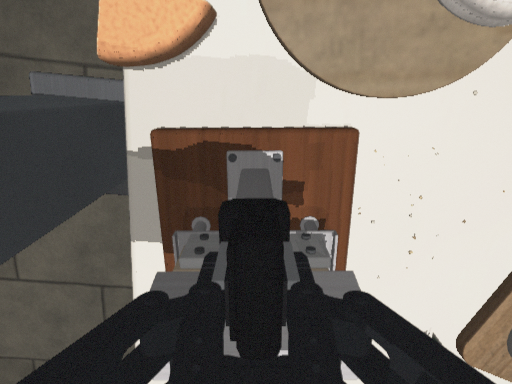

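The paddle is fully in: width 21.9 mm, and the readout ran about 1.4 mm low on the 17 mm handle. Lifting straight up.

Request:
carry_out --pt "0 0 -0.005 0 0 0 255" --pt "0 0 -0.012 0 0 0 255" --pt "0 0 -0.02 0 0 0 255" --pt "0 0 -0.03 0 0 0 255" --pt "0 0 -0.03 0 0 0 255"

```text
clock: 13.08
position: [0.4983, 0.1015, 0.206]
tool_rot: [3.141, -0.0, 1.661]
force: [3.6, 1.1, -2.8]
grip_width: 0.0222
```

```bash
python3 - <<'E'
from h import *
np.set_printoptions(suppress=True,precision=4)
s=telemetry.observe()
for k in('clock','qpos','position','tool_rot','force','moment','grip_width'):print(k,np.round(s[k],4))
print(S(s['position']))
E
```

```text
clock 13.075
qpos [-0.7241  0.4171  0.5384  1.9509 -0.2815  0.8465  0.0549]
position [0.4983 0.1015 0.206 ]
tool_rot [ 3.1409 -0.0004  1.6609]
force [ 3.6024  1.1293 -2.7593]
moment [0.1162 0.1256 0.1645]
grip_width 0.0222
[0.0005 0.0908 0.206 ]
```

Request:
carry_out --pt "0 0 -0.01 0 0 0 255" --pt "0 0 -0.02 0 0 0 255" --pt "0 0 -0.03 0 0 0 255" --pt "0 0 -0.04 0 0 0 255" --pt "0 0 -0.05 0 0 0 255" --pt "0 0 -0.058 0 0 0 255" --pt "0 0 -0.064 0 0 0 255" --pt "0 0 -0.064 0 0 0 255"

```text
clock: 14.08
position: [0.4983, 0.1015, 0.2694]
tool_rot: [3.141, -0.0, 1.661]
force: [4.1, 2.1, -4.5]
grip_width: 0.0217
```

```bash
python3 - <<'E'
from h import *
np.set_printoptions(suppress=True,precision=4)
p,d,s=snap('scene','s2')
for k in('clock','position','force','moment','grip_width'):print(k,np.round(s[k],4))
cv2.imwrite('pics/s2z.png',cv2.resize(p[140:260,160:320],None,fx=4.5,fy=4.5,interpolation=cv2.INTER_CUBIC))
E
```

```text
clock 14.075
position [0.4983 0.1015 0.2694]
force [ 4.1176  2.0779 -4.5221]
moment [ 0.3651 -0.1184  0.2058]
grip_width 0.0217
```

View pics/s2z.png

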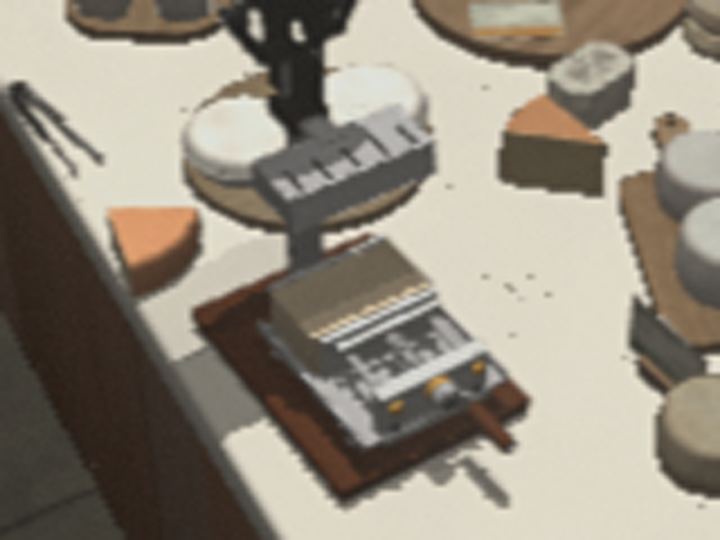

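The hood is up about 94 mm (345,165), clear of the block, which sits clamped between the jaws. Creeping to the stop.

Request:
carry_out --pt "0 0 -0.003 0 0 0 255" --pt "0 0 -0.005 0 0 0 255" --pt "0 0 -0.006 0 0 0 255" --pt "0 0 -0.007 0 0 0 255" --pt "0 0 -0.007 0 0 0 255"

```text
clock: 14.75
position: [0.4982, 0.1015, 0.2758]
tool_rot: [-3.141, 0.0, 1.661]
force: [6.2, 2.3, -7.6]
grip_width: 0.0217
```

```bash
python3 - <<'E'
from h import *
np.set_printoptions(suppress=True,precision=4)
s=telemetry.observe()
for k in('clock','position','force','moment','grip_width'):print(k,np.round(s[k],4))
E
```

```text
clock 14.75
position [0.4982 0.1015 0.2758]
force [ 6.1582  2.2919 -7.5875]
moment [ 0.5384 -0.4791  0.2158]
grip_width 0.0217
```

Request:
carry_out --pt "0 0 -0.001 0 0 0 255" --pt "0 0 -0.002 0 0 0 255" --pt "0 0 -0.002 0 0 0 255"

```text
clock: 15.12
position: [0.4981, 0.1014, 0.2761]
tool_rot: [-3.141, 0.002, 1.661]
force: [21.6, 3.9, -46.1]
grip_width: 0.0216
```

At the stop: the TCP stalled at 0.276 with a 46 N pull. Easing back to a light hold against it.

Request:
carry_out --pt "0 0 0.001 0 0 0 255" --pt "0 0 0.0013 0 0 0 255" --pt "0 0 0.0013 0 0 0 255"

```text
clock: 15.5
position: [0.4982, 0.1014, 0.2759]
tool_rot: [-3.141, 0.001, 1.661]
force: [11.8, 3.1, -20.4]
grip_width: 0.022
```

```bash
python3 - <<'E'
from h import *
np.set_printoptions(suppress=True,precision=4)
p,d,s=snap('scene','s3')
snap('wrist','w12'); snap('top','t3')
z=np.load('pics/w12.npz');d=z['d'];K,E=T('wrist',z['pos'],z['rot'])
vv,uu=np.mgrid[0:384,0:512]
Q=np.stack([(uu-K[0,2])/K[0,0]*d,(vv-K[1,2])/K[1,1]*d,d],-1)@E[:3,:3].T+E[:3,3];Q=S(Q.reshape(-1,3)).reshape(Q.shape)
m=(abs(Q[...,0])<.07)&(Q[...,1]>-.05)&(Q[...,1]<.035)&(Q[...,2]>.23)&(Q[...,2]<.28)
if m.sum(): print('hood top z',np.percentile(Q[m][:,2],[10,50,90]),m.sum())
s=telemetry.observe()
for k in('clock','position','force','moment','grip_width'):print(k,np.round(s[k],4))
a=cv2.resize(p[140:260,160:320],(512,384),interpolation=cv2.INTER_CUBIC)
cv2.imwrite('pics/s3z.png',a)
E
```

```text
hood top z [0.2571 0.2578 0.2584] 862
clock 15.65
position [0.4982 0.1014 0.2759]
force [ 10.7482   2.7148 -20.7019]
moment [ 0.6491 -1.56    0.1847]
grip_width 0.0218
```

View pics/s3z.png

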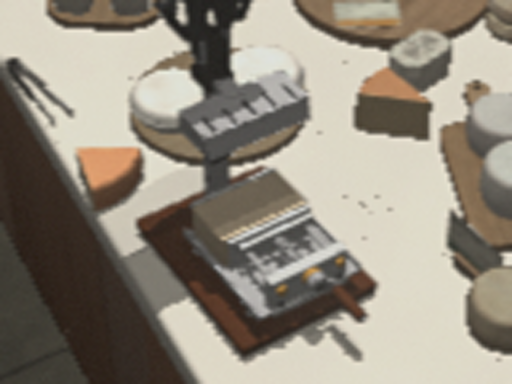

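View pics/w12.png

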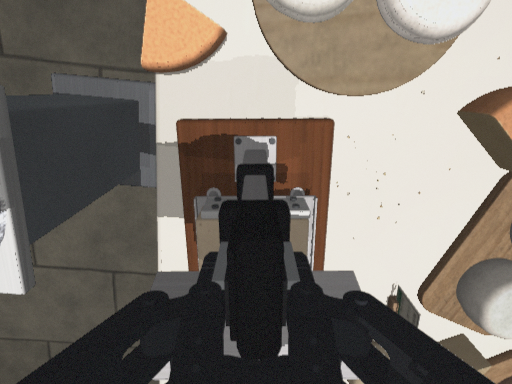

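View pics/t3.png

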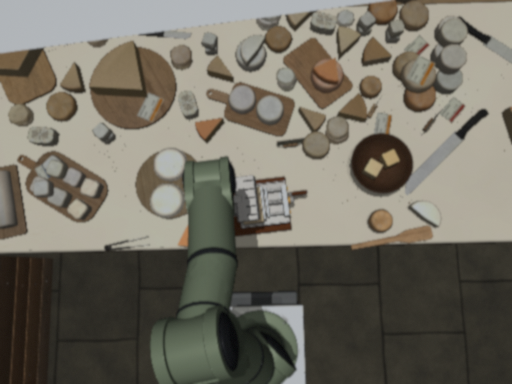

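The hood top reads 0.2578 m against the 0.258 m expected at the second stop. The paddle is still in, and the tongs, wedge, tomme, spatula and card have not moved. Handing in.

```bash
python3 -c "
from h import *
print(ticket.job_done()); s=telemetry.observe(); print(s['clock'],s['position'],s['force'],s['grip_width'])"
```

```text
the job is handed in; nothing more can be done
None
the job is handed in; nothing more can be done
```

The cheese block is clamped and the hood is held at its second stop with the release squeezed. I handed the job in at about 15.7 s of the 54 s allowed.

- **Clamp:** I wound the crank clockwise from about 1.70 to 8.6 rad. The handle angle gives 6.7 mm of spring travel, and the measured gap between drive plate and jaw gives 6.1 mm. They differ by 0.6 mm, but both are within the 5 to 8 mm for snug.
- **Hood:** The top of the hood measures 257.8 mm up, against 258 mm expected at the second stop. I'm holding it there with about 20 N of upward pull.
- **Release:** The gripper reads 21.8 mm across, and its readout runs about 1.4 mm low, so the paddle is fully in.
- **Rest of the counter:** In the last pictures the tongs, wedge, tomme, spatula and card look unmoved.

**Off plan:**
- An early positioning move used outdated tool axes and stopped 0.18 m short, in free space; I corrected it.
- At the top stop the wrist pull briefly reached 46 N before I eased off. That is under the 120 N wrist limit, and it went through the finger grip, not the arm or gripper body.

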